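Brush out the bore of a clamped housing

TASK

Take the long round brush out of its steel pot and scrub the bore of the tall turned housing that is clamped in the three-jaw fixture: push the brush right down to the bottom, draw it straight up at least half-way, and push it down to the bottom once more. Then stand the brush back in its pot and let go; leave the short loose cup where it is.

Things in the scene. Friction and masses are not known exactly. Their poses are not given: they have to be found in the camera images.
- brush: Long round brush, 200 mm, about 150 g, upright in its pot. Origin: centre of its foot's underside, z towards the handle. From the foot up: steel foot disc 36 mm across (to 6 mm), core 28 mm across (to 90 mm) with black bristles 52 mm across, stem 10 mm across (to 130 mm), round wooden handle 26 mm across (to 200 mm; full width 138 to 194 mm) to grip. The bristles yield freely.
- pot: The brush's pot, fixed to the bench: an open upright steel tube on a square 90 mm foot plate. Tube 66 mm across outside, 60 mm inside; rim 62 mm and inner floor 6 mm above the bench; the brush stands free on that floor, its foot with 12 mm play all round. Origin: on the tube's axis at bench level, z up. Pot and housing stand on opposite sides of the bench, either way round.
- housing: The part to brush: a tall turned aluminium cup, open at the top, clamped upright by three jaws on a dark round plate 130 mm across, all fixed to the bench. Cup 76 mm across outside, bore 60 mm across; rim 100 mm and bore floor 25 mm above the bench (bore 75 mm deep). The jaws reach 62 mm out from the axis and 40 mm up. Origin: on the bore's axis at bench level, z up.
- short_cup: Bystander not to be moved: a short turned aluminium cup of the same 76 mm width and 60 mm bore but only 45 mm tall, loose on the bench between the pot and the housing. Origin: centre of its underside, z up.

How it is judged:
On the way, in this order (a step that is already met when the one before it is completed fails the run):
1. brush pushed to the bottom of the clamped housing's bore (foot within 15 mm of the floor) (horizontal distance between brush and housing below 0.022 m and z of brush in the frame of housing below 0.04 m and angle between brush's own z axis and vertical below 0.3 rad), for 0.1 s.
2. brush drawn straight up about half-way or more (foot 33 mm or more above the floor) (horizontal distance between brush and housing below 0.03 m and z of brush in the frame of housing above 0.058 m), for 0.1 s.
3. brush pushed to the bottom a second time (foot within 15 mm of the floor) (all of step 1), for 0.1 s.
At the end, for the whole second after the job is handed in: The brush stands released and at rest in its pot, handle up, foot on the pot's floor (within 16 mm) and within 22 mm of its axis, leaning less than 28 degrees; the short cup is within 30 mm of where it stood (horizontal distance between brush and pot below 0.022 m and z of brush in the frame of pot below 0.022 m and angle between brush's own z axis and vertical below 0.5 rad and linear speed of brush below 0.03 m/s and distance of short_cup from where it was at the start of the episode below 0.03 m); the robot touches nothing.
It fails at once if the short loose cup is pushed away (30 mm) or tipped over (distance of short_cup from where it was at the start of the episode above 0.03 m or angle between short_cup's own z axis and vertical above 0.5 rad).
It also fails if it takes over 58 s, if anything falls off the work surface, if the arm or the gripper's body presses on something with over 40 N, if the wrist force passes 120 N, or if a joint passes its speed limit or range.

ROBOT

A 6-joint arm with a two-finger parallel gripper is mounted at the origin on the work surface. World frame = base frame: x ahead of the robot, y to its left, z up, the work surface at z = 0. Lengths are in m, angles in rad, forces in N, time in s.
With the tool pointing down it reaches from about 0.425 to 0.95 m from the base axis. Payload 14.7 kg.
Tool frame: the origin (TCP) lies at the very end of the fingers, on their centre line; the grasp point (between the pads) lies 19 mm behind it; z points along the fingers, y is the line along which they close (so a half turn about z gives the same grasp; the last joint's range is limited). The gripper opens to 85 mm and grips with 20 to 120 N. Pads are 22 mm wide; open, the fingers measure 114 mm over their backs; the gripper's body (76 mm by 85 mm) begins 54 mm behind the grasp point. The pads swing forward as they close: fully open they stand 13 mm farther back than shut.
Start: joints at [1.201, 0.48, 1.596, -0, 1.065, -0.047], TCP at [0.206, 0.616, 0.231] pointing down, gripper open.
Joint ranges: [-2.75, 2.75], [-0.82, 2.05], [0.23, 2.67], [-1.56, 4.7], [0.09, 2.69], [-2.92, 2.92]. Speed limits (rad/s): [1.89, 1.89, 2.39, 3.01, 3.01, 3.01].

INTERFACE

Orientations are given as a unit quaternion [x, y, z, w].
In Python, from station import read_state, read_camera, get_calibration, finish_job gives the robot as it stands.
- The arm moves only by the shell command python3 -m crank 'ROWS' [FORCE]. ROWS is JSON, a list of rows, each a list of 3 entries, a list of its own where there are three numbers: the shift along the world's x, y, z in m, then the turn about the world's z in degrees, then the finger opening in m, from 0 to 0.0854. A call has 1 to 12 rows; each row shifts and turns the commanded pose from where the row before left it; what a row does not reach is not made up. A row lasts 1/12 s, in which the tool goes at most 41.7 mm and 7.16 degrees, less where a joint would pass 70% of its speed; a pose out of reach is approached as far as the arm can. A call with a gripper value outside its range is refused whole. The fingers move at their own pace and stop on an object; FORCE is the grip in N (left out, the last holds). Time passes only in rows, so rows that do not move let the fingers close. It gives the time, the measured TCP pose, the force and the opening at its end, in the units of the state.
- read_state(): the state, without advancing time (a new reading comes with each control period).
- read_camera(name): name is "scene" or "top" or "wrist"; returns the picture (400x640x3 uint8, blue, green, red); there is no depth.
- get_calibration(name): a dict with "fx", "fy", "cx", "cy" (pixels), "T" (4x4, takes a point from camera to world coordinates); the wrist camera has in their place "hand_eye" (4x4, takes a point from camera to tool coordinates, whose origin is the TCP and whose axes are the flange's). Camera axes: x right, y down, z forward; pixel columns grow to the right and rows downward; lengths in m; the calibration is good to about 2 mm. The wrist camera is an equidistant fisheye: a pixel r from the principal point sees the ray r / f radians off the axis. A picture is of the moment at which its call begins: read the wrist's pose just before it. get_calibration takes no time and is no camera call.
- finish_job(): hands the job in, once; it reports no verdict.
The state is a dict: "clock": time; "qpos": joint angles; "qd": joint speeds; "tau": joint torques, N m; "tool_pos": TCP position; "orientation": TCP orientation; "wrist_force": force on the tool from outside, world axes, zero at the start; "wrist_torque": the same for the moment, N m; "gripper_width": finger opening in m.
Only numpy, scipy, OpenCV 4.12 (cv2) and the standard library are available. Lean on these libraries where they do the work, as an engineer would, in place of code of your own. Each camera call takes 0.05 s, during which the arm holds its last target. There are 200 camera calls.

## Working session

There is one attempt and no reset: what is moved stays moved. The work goes in short steps, Python scripts to look and compute and a shell command to move; the robot and the scene stay as the last step left them, time stands still between calls to the robot, and variables do not carry over. Pictures are saved under pics/ and viewed, on a budget of 10 in all, crops included, one or two more only if the job needs it, and the job is handed in when it is done.

```bash
mkdir -p pics; ls; python3 - <<'E'
from station import *
import cv2,numpy as np
s=read_state();print(s)
a=read_camera("scene");b=read_camera("top")
cv2.imwrite("pics/scene.png",a);cv2.imwrite("pics/top.png",b)
for n in("scene","top","wrist"):print(n,get_calibration(n))
E
```

```text
pics
{'clock': 0.0, 'qpos': array([ 1.20141607e+00,  4.80862574e-01,  1.59688043e+00,  1.88420876e-05,
        1.06512836e+00, -4.65835693e-02]), 'qd': array([-0.00065763,  0.00111381, -0.00165228, -0.00128553, -0.00110891,
        0.0004199 ]), 'tau': array([-2.45606003e-03, -9.50606275e+01, -4.30208373e+01, -4.59687853e-04,
        1.12507248e-02,  1.42045778e-05]), 'tool_pos': array([0.20600146, 0.61603856, 0.23065002]), 'orientation': array([ 1.60703009e-01,  9.87002601e-01, -6.23872661e-04, -1.40078638e-04]), 'wrist_force': array([-0.37923682,  0.47209343, -0.15723153]), 'wrist_torque': array([-0.03444025,  0.02893334, -0.00299864]), 'gripper_width': 0.08523341661121904}
scene {'fx': 450.5478217076832, 'fy': 450.5478217076832, 'cx': 318.08441499493665, 'cy': 202.17989165957192, 'T': array([[ 0.65175853,  0.62250387, -0.4332433 ,  0.93650448],
       [ 0.7583704 , -0.5418634 ,  0.36229599, -0.35725641],
       [-0.00922803, -0.5646884 , -0.8252526 ,  0.84706677],
       [ 0.        ,  0.        ,  0.        ,  1.        ]])}
top {'fx': 471.33648636851854, 'fy': 471.33648636851854, 'cx': 317.4710525901743, 'cy': 192.28582775705348, 'T': array([[-0.0045354 , -0.99550493,  0.09460104,  0.44142696],
       [-0.9998396 ,  0.00287527, -0.01767768,  0.01773631],
       [ 0.01732622, -0.09466604, -0.9953583 ,  0.84304926],
       [ 0.        ,  0.        ,  0.        ,  1.        ]])}
wrist {'fx': 309.70691628693146, 'fy': 309.70691628693146, 'cx': 316.907335478126, 'cy': 199.07946424886, 'hand_eye': array([[ 1.68069968e-04, -9.65783426e-01, -2.59349853e-01,
         6.55725606e-02],
       [ 9.99999983e-01,  1.80694557e-04, -2.48384319e-05,
         6.02709379e-04],
       [ 7.08516526e-05, -2.59349844e-01,  9.65783440e-01,
        -1.42159057e-01],
       [ 0.00000000e+00,  0.00000000e+00,  0.00000000e+00,
         1.00000000e+00]])}
```

View pics/scene.png

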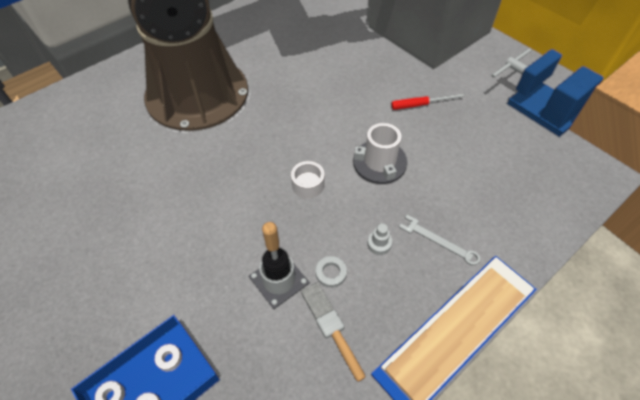

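View pics/top.png

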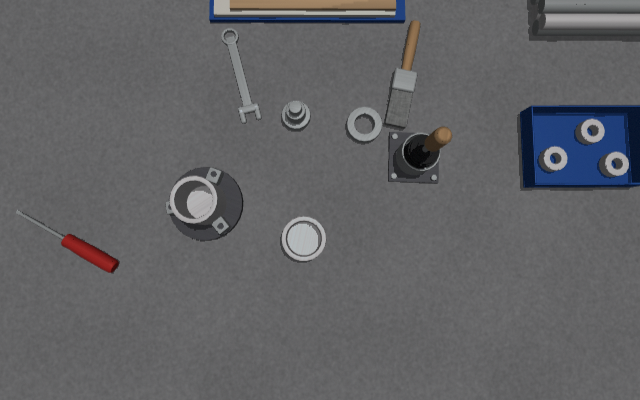

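The scene view shows the handle end at about (269,228), pot at (276,280), short cup at (308,175) and housing rim at (384,133). The top view shows the handle end at (444,136), pot at (417,155), short cup at (303,240) and housing rim at (194,200). I'll triangulate from these points, refining with masks.

```bash
cat > h.py <<'E'
from station import *
import cv2,numpy as np
from scipy.spatial.transform import Rotation as R
def ray(n,uv,st=None):
    c=get_calibration(n);x=(uv[0]-c["cx"])/c["fx"];y=(uv[1]-c["cy"])/c["fy"]
    if n=="wrist":
        r=np.hypot(x,y);d=np.array([np.sin(r)*x/max(r,1e-9),np.sin(r)*y/max(r,1e-9),np.cos(r)])
        T=np.eye(4);T[:3,:3]=R.from_quat(st["orientation"]).as_matrix();T[:3,3]=st["tool_pos"];T=T@c["hand_eye"]
    else: d=np.array([x,y,1.]);T=c["T"]
    d=T[:3,:3]@d;return T[:3,3],d/np.linalg.norm(d)
def plane(r,z): return r[0]+r[1]*(z-r[0][2])/r[1][2]
def tri(a,b):
    t=np.linalg.lstsq(np.c_[a[1],-b[1]],b[0]-a[0],rcond=None)[0]
    p=a[0]+t[0]*a[1];q=b[0]+t[1]*b[1];return (p+q)/2,np.linalg.norm(p-q)
def wood(im,win):
    x0,y0,x1,y1=win;h=cv2.cvtColor(im,cv2.COLOR_BGR2HSV)
    m=cv2.inRange(h,(5,80,60),(25,255,255));k=np.zeros_like(m);k[y0:y1,x0:x1]=m[y0:y1,x0:x1];return k
E
python3 - <<'E'
from h import *
a=cv2.imread("pics/scene.png");b=cv2.imread("pics/top.png")
for im,w in((a,(250,215,295,260)),(b,(420,120,460,160))):
    v,u=np.nonzero(wood(im,w));print(u.mean(),v.mean(),u.min(),u.max(),v.min(),v.max())
print("handle end",tri(ray("scene",(268.5,228.5)),ray("top",(444,136))))
print("handle mid z.165",[plane(ray(n,p),.185) for n,p in(("scene",(269,232)),("top",(442,137)))])
for nm,p,q in(("hous rim",(384,133),(194,200)),("cup rim",(308,171.5),(303.5,239.5)),("pot rim",(276.5,270),(417,154.5))):
    print(nm,tri(ray("scene",p),ray("top",q)))
def bright(im,w,lo=150):
    x0,y0,x1,y1=w;g=cv2.inRange(cv2.cvtColor(im[y0:y1,x0:x1],cv2.COLOR_BGR2GRAY),lo,255)
    c=max(cv2.findContours(g,cv2.RETR_EXTERNAL,2)[0],key=cv2.contourArea);e=cv2.fitEllipse(c);return np.array(e[0])+[x0,y0],e[1:]
print(bright(b,(165,170,222,225)),bright(b,(275,210,330,268)),bright(a,(362,118,405,150)),bright(a,(285,158,330,185)))
t=np.hstack([cv2.resize(im[y:y+66,x:x+66],(396,396),interpolation=cv2.INTER_CUBIC) for im,x,y in((b,385,120),(a,243,220))])
t2=np.hstack([cv2.resize(im[y:y+66,x:x+66],(396,396),interpolation=cv2.INTER_CUBIC) for im,x,y in((b,165,167),(a,350,110))])
cv2.imwrite("pics/z.png",cv2.resize(np.vstack([t,t2]),(600,600)))
E
```

```text
270.48618784530385 235.88397790055248 262 278 222 251
442.49603174603175 135.1984126984127 434 451 127 147
handle end (array([ 0.58146363, -0.17048938,  0.19814034]), np.float64(0.0009185952821187732))
handle mid z.165 [array([ 0.58070095, -0.16991208,  0.185     ]), array([ 0.58259918, -0.17180176,  0.185     ])]
hous rim (array([0.50103882, 0.19915805, 0.10507621]), np.float64(0.0033865428661352735))
cup rim (array([0.43855272, 0.0287827 , 0.04975589]), np.float64(0.003483667510648611))
pot rim (array([ 0.58244335, -0.16971307,  0.04036336]), np.float64(0.00156148874369894))
(array([193.02735901, 199.09553719]), ((45.309661865234375, 46.43251037597656), 61.32823944091797)) (array([303.33405685, 238.21516037]), ((42.91203689575195, 43.11769104003906), 20.969392776489258)) (array([384.64057922, 129.24506092]), ((38.52669906616211, 52.68142318725586), 102.7275390625)) (array([306.76729584, 163.08751583]), ((48.72856521606445, 54.373756408691406), 5.394322872161865))
```

View pics/z.png

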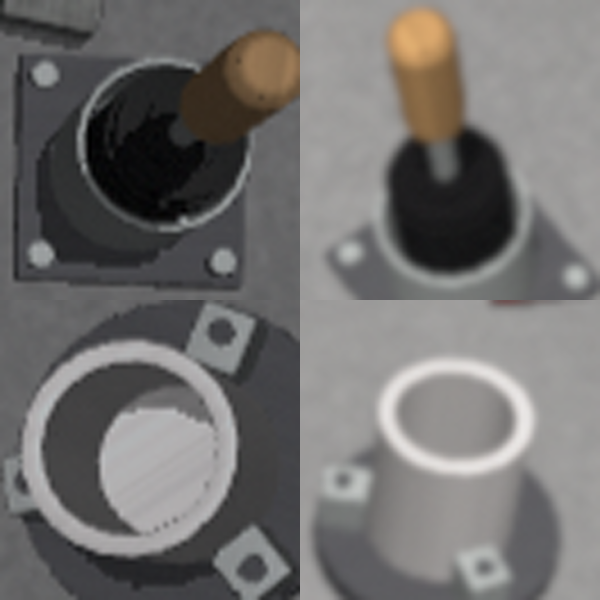

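The zoom shows clean rims. Pot rim centre is at top (421.1,152.1) and scene (276.6,269.3), housing rim at top (193.6,199.3) and scene (384.3,135.7), and handle end at top (443.1,134.7) and scene (269.8,227.3).

```bash
python3 - <<'E'
from h import *
for nm,p,q,z in(("handle",(269.5,227.3),(443,134.5),.2+.006),("pot rim",(276.3,269),(420.8,151.9),.062),("hous rim",(384,135.4),(193.3,199),.1),("cup",(308,171.5),(303,239),.045)):
    a,b=ray("scene",p),ray("top",q);print(nm,tri(a,b),plane(a,z)[:2],plane(b,z)[:2])
E
```

```text
handle (array([ 0.58268565, -0.16848511,  0.2013809 ]), np.float64(0.0002443778428260683)) [ 0.58529629 -0.16974284] [ 0.58159841 -0.16724419]
pot rim (array([ 0.58534361, -0.17248612,  0.05298845]), np.float64(0.0006520820018212088)) [ 0.58953475 -0.17433332] [ 0.58351249 -0.17057853]
hous rim (array([0.50237275, 0.20097169, 0.09752457]), np.float64(0.000585081573826526)) [0.5039372  0.19940564] [0.50199388 0.2001204 ]
cup (array([0.43903226, 0.02915172, 0.04995295]), np.float64(0.0023119078068487993)) [0.43664092 0.03248189] [0.43831166 0.02829829]
```

```bash
python3 -m crank '[[[0.021,-0.03,0.006],0,0.085],[[0.021,-0.03,0.006],0,0.085],[[0.021,-0.03,0.006],0,0.085],[[0.021,-0.03,0.006],0,0.085],[[0.021,-0.03,0.006],0,0.085],[[0.021,-0.03,0.006],0,0.085],[[0.021,-0.03,0.006],0,0.085],[[0.021,-0.03,0.006],0,0.085],[[0.021,-0.03,0.006],0,0.085],[[0.021,-0.03,0.006],0,0.085],[[0.021,-0.03,0.006],0,0.085],[[0.021,-0.03,0.006],0,0.085]]' 60
python3 -m crank '[[[0.021,-0.03,0],0,0.085],[[0.021,-0.03,0],0,0.085],[[0.0083,-0.035,0],0,0.085],[[0.0083,-0.035,0],0,0.085],[[0.0083,-0.035,0],0,0.085],[[0.0083,-0.035,0],0,0.085],[[0.0083,-0.035,0],0,0.085],[[0.0083,-0.035,0],0,0.085],[[0.0083,-0.035,0],0,0.085],[[0.0083,-0.035,0],0,0.085],[[0.0083,-0.035,0],0,0.085],[[0.0083,-0.035,0],0,0.085]]'
```

```text
clock: 1.1
tool_pos: [0.4587, 0.2547, 0.3035]
orientation: [0.161, 0.987, -0.0, -0.0]
wrist_force: [0.4, 0.7, -0.2]
gripper_width: 0.0848
clock: 2.1
tool_pos: [0.5831, -0.1554, 0.303]
orientation: [0.161, 0.987, 0.0, -0.0]
wrist_force: [0.2, -0.3, -0.0]
gripper_width: 0.085
```

```bash
python3 - <<'E'
from h import *
s=read_state();im=read_camera("wrist");cv2.imwrite("pics/w1.png",im);print(s["tool_pos"])
np.savez("w1",p=s["tool_pos"],q=s["orientation"])
E
```

```text
[ 0.58306203 -0.15539886  0.30304646]
```

View pics/w1.png

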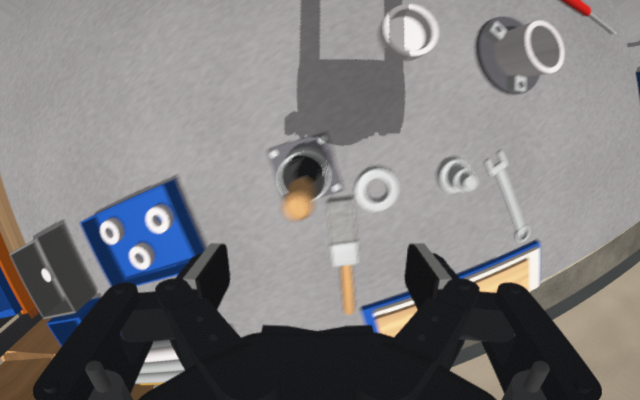

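The wrist view shows the handle end at about (297,207), pot rim centre at (304,175) and housing rim at (545,47).

```bash
python3 - <<'E'
from h import *
d=np.load("w1.npz");s=dict(tool_pos=d["p"],orientation=d["q"])
for nm,w,t,z in(("handle",(297,208),(443,134.5),.206),("pot",(304,175),(420.8,151.9),.062),("hous",(544.5,47),(193.3,199),.1)):
    a,b=ray("wrist",w,s),ray("top",t);print(nm,plane(a,z),tri(a,b))
E
```

```text
handle [ 0.58391227 -0.17199718  0.206     ] (array([ 0.589153  , -0.1756182 ,  0.17943431]), np.float64(0.0035058760529017136))
pot [ 0.5836444  -0.17209169  0.062     ] (array([ 0.5854106 , -0.17314236,  0.05137952]), np.float64(6.737579473154095e-05))
hous [0.50499004 0.19467142 0.1       ] (array([0.50364577, 0.20238713, 0.09159331]), np.float64(0.0019598166482688623))
```

```bash
python3 -m crank '[[[0,-0.015,0],0,0.085],[[0,0,-0.025],0,0.085],[[0,0,-0.03],0,0.085],[[0,0,-0.03],0,0.085],[[0,0,-0.03],0,0.085],[[0,0,-0.02],0,0.085],[[0,0,-0.013],0,0.085],[[0,0,0],0,0.085]]'
python3 - <<'E'
from h import *
s=read_state();im=read_camera("wrist");cv2.imwrite("pics/w2.png",im);print(s["tool_pos"],s["wrist_force"])
E
```

```text
clock: 2.82
tool_pos: [0.5811, -0.1676, 0.1523]
orientation: [0.16, 0.987, 0.0, -0.003]
wrist_force: [-0.6, 0.7, -0.1]
gripper_width: 0.085
[ 0.58114435 -0.16761392  0.1522993 ] [-0.62652285  0.72688816 -0.06634072]
```

View pics/w2.png

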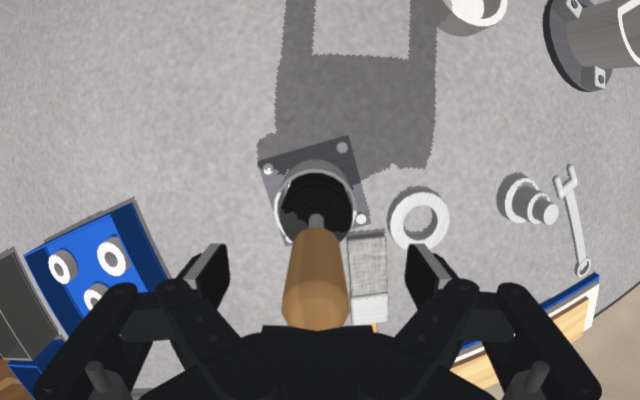

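The handle lies centred between the pads in the image (axis column about 316). Closing now.

```bash
python3 -m crank '[[[0.002,-0.002,0],0,0.015],[[0,0,0],0,0.015],[[0,0,0],0,0.015],[[0,0,0],0,0.015],[[0,0,0],0,0.015],[[0,0,0],0,0.015],[[0,0,0],0,0.015],[[0,0,0],0,0.015],[[0,0,0],0,0.015],[[0,0,0],0,0.015]]' 60
```

```text
clock: 3.7
tool_pos: [0.5857, -0.1706, 0.1561]
orientation: [0.161, 0.987, -0.0, 0.001]
wrist_force: [-0.3, 1.7, 7.6]
gripper_width: 0.0246
```

```bash
python3 -m crank '[[[0,0,0.015],0,0.015],[[0,0,0.025],0,0.015],[[0,0,0.03],0,0.015],[[0,0,0.03],0,0.015],[[0,0,0.03],0,0.015],[[0,0,0.015],0,0.015],[[0,0,0],0,0.015]]'
python3 - <<'E'
from h import *
s=read_state();a=read_camera("scene");b=read_camera("top");print(s["tool_pos"],s["wrist_force"])
cv2.imwrite("pics/l.png",np.hstack([cv2.resize(a[130:310,190:370],(400,400)),cv2.resize(b[60:240,350:530],(400,400))]))
E
```

```text
clock: 4.28
tool_pos: [0.5867, -0.1711, 0.3045]
orientation: [0.161, 0.987, -0.001, 0.003]
wrist_force: [0.0, -0.2, -1.6]
gripper_width: 0.025
[ 0.58670682 -0.17109836  0.30449358] [ 0.00239744 -0.17191113 -1.58687476]
```

View pics/l.png

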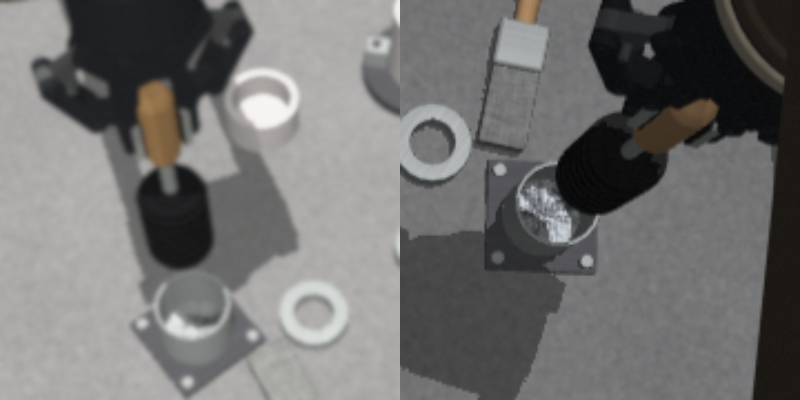

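The brush hangs straight and clear of the pot (foot at about 0.154 m). Carrying it over the housing.

```bash
python3 -m crank '[[[-0.004,0.015,0],0,0.015],[[-0.0075,0.032,0],0,0.015],[[-0.0075,0.034,0],0,0.015],[[-0.0075,0.034,0],0,0.015],[[-0.0075,0.034,0],0,0.015],[[-0.0075,0.034,0],0,0.015],[[-0.0075,0.034,0],0,0.015],[[-0.0075,0.034,0],0,0.015],[[-0.0075,0.034,0],0,0.015],[[-0.0075,0.034,0],0,0.015],[[-0.0075,0.034,0],0,0.015],[[-0.004,0.017,0],0,0.015]]'
python3 -m crank '[[[0,0,0],0,0.015],[[0,0,0],0,0.015]]'
python3 - <<'E'
from h import *
s=read_state();w=read_camera("wrist");a=read_camera("scene");b=read_camera("top");print(s["tool_pos"],s["wrist_force"])
cv2.imwrite("pics/h.png",np.hstack([cv2.resize(w[60:360,170:470],(400,400)),cv2.resize(a[50:200,310:460],(400,400))]))
cv2.imwrite("pics/hw.png",w);cv2.imwrite("pics/ht.png",b)
np.savez("w2",p=s["tool_pos"],q=s["orientation"])
E
```

```text
clock: 5.38
tool_pos: [0.4998, 0.2027, 0.2988]
orientation: [0.16, 0.987, -0.0, -0.001]
wrist_force: [-0.4, -0.6, -2.0]
gripper_width: 0.025
clock: 5.55
tool_pos: [0.5008, 0.2004, 0.2989]
orientation: [0.16, 0.987, -0.001, -0.001]
wrist_force: [0.4, -0.1, -1.7]
gripper_width: 0.0246
[0.50077435 0.20036804 0.29889894] [ 0.40748991 -0.07972878 -1.73033115]
```

View pics/h.png

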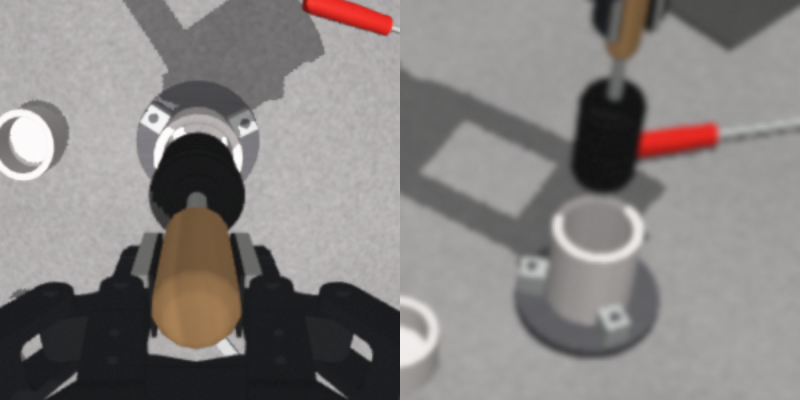

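In the wrist crop the brush and rim axes share a column (about 198), and the scene crop shows the brush axis meeting the rim centre at about (598,229). Alignment holds in both directions, so I'll insert.

```bash
python3 -m crank '[[[0.002,0,-0.01],0,0.015],[[0,0,-0.02],0,0.015],[[0,0,-0.02],0,0.015],[[0,0,-0.02],0,0.015],[[0,0,0],0,0.015]]'
python3 -m crank '[[[0,0,-0.015],0,0.015],[[0,0,-0.015],0,0.015],[[0,0,-0.01],0,0.015],[[0,0,-0.006],0,0.015],[[0,0,0],0,0.015],[[0,0,0],0,0.015],[[0,0,0],0,0.015]]'
```

```text
clock: 6.12
tool_pos: [0.5023, 0.1979, 0.2263]
orientation: [0.161, 0.987, -0.001, -0.002]
wrist_force: [-0.4, -0.5, -2.4]
gripper_width: 0.0247
clock: 6.7
tool_pos: [0.5047, 0.1995, 0.1851]
orientation: [0.161, 0.987, 0.0, 0.0]
wrist_force: [-0.5, 0.1, -0.9]
gripper_width: 0.0248
```

```bash
python3 -m crank '[[[0,0,-0.005],0,0.015],[[0,0,-0.002],0,0.015],[[0,0,0],0,0.015],[[0,0,0],0,0.015]]'
python3 -m crank '[[[0,0,-0.002],0,0.015],[[0,0,0],0,0.015],[[0,0,0],0,0.015]]'
```

```text
clock: 7.03
tool_pos: [0.5041, 0.1994, 0.1773]
orientation: [0.161, 0.987, -0.0, -0.0]
wrist_force: [0.3, -0.7, -2.2]
gripper_width: 0.0248
clock: 7.28
tool_pos: [0.5042, 0.1995, 0.1753]
orientation: [0.161, 0.987, -0.0, -0.0]
wrist_force: [-0.2, 0.3, -1.7]
gripper_width: 0.0248
```

```bash
python3 -m crank '[[[0,0,0.015],0,0.015],[[0,0,0.02],0,0.015],[[0,0,0.015],0,0.015],[[0,0,0],0,0.015],[[0,0,0],0,0.015],[[0,0,0],0,0.015],[[0,0,0],0,0.015]]'
python3 -m crank '[[[0,0,-0.015],0,0.015],[[0,0,-0.02],0,0.015],[[0,0,-0.012],0,0.015],[[0,0,-0.003],0,0.015],[[0,0,0],0,0.015],[[0,0,0],0,0.015],[[0,0,0],0,0.015],[[0,0,0],0,0.015]]'
python3 - <<'E'
from h import *
a=read_camera("scene");w=read_camera("wrist")
cv2.imwrite("pics/b.png",np.hstack([cv2.resize(w[60:360,170:470],(400,400)),cv2.resize(a[50:200,310:460],(400,400))]))
E
```

```text
clock: 7.87
tool_pos: [0.5036, 0.1992, 0.2243]
orientation: [0.161, 0.987, -0.0, -0.001]
wrist_force: [0.2, 0.5, -1.8]
gripper_width: 0.0248
clock: 8.53
tool_pos: [0.5039, 0.1994, 0.1749]
orientation: [0.161, 0.987, -0.0, -0.0]
wrist_force: [-0.2, -0.0, -2.5]
gripper_width: 0.0249
```

View pics/b.png

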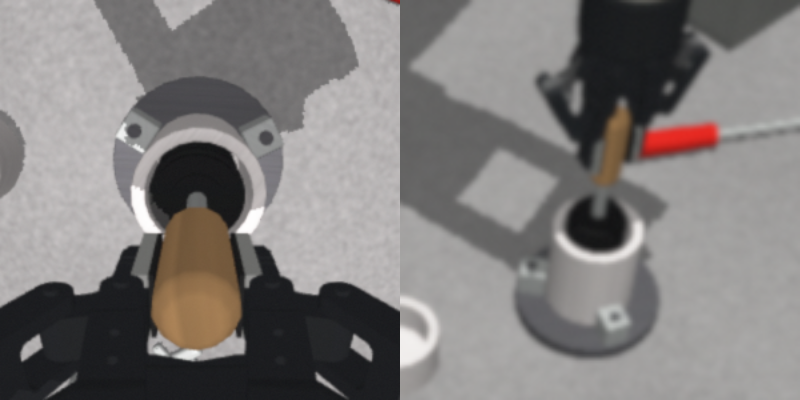

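The brush is seated in the bore, with about 15 mm of bristle showing above the rim as expected. Now up and back to the pot.

```bash
python3 -m crank '[[[0,0,0.015],0,0.015],[[0,0,0.03],0,0.015],[[0,0,0.03],0,0.015],[[0,0,0.03],0,0.015],[[0,0,0.02],0,0.015],[[0,0,0],0,0.015]]'
python3 -m crank '[[[0.004,-0.015,0],0,0.015],[[0.0073,-0.032,0],0,0.015],[[0.0073,-0.034,0],0,0.015],[[0.0073,-0.034,0],0,0.015],[[0.0073,-0.034,0],0,0.015],[[0.0073,-0.034,0],0,0.015],[[0.0073,-0.034,0],0,0.015],[[0.0073,-0.034,0],0,0.015],[[0.0073,-0.034,0],0,0.015],[[0.0073,-0.034,0],0,0.015],[[0.0073,-0.034,0],0,0.015],[[0.004,-0.017,0],0,0.015]]'
python3 -m crank '[[[0,0,0],0,0.015],[[0,0,0],0,0.015]]'
python3 - <<'E'
from h import *
s=read_state();print(s["tool_pos"]);a=read_camera("scene");w=read_camera("wrist")
cv2.imwrite("pics/p.png",np.hstack([cv2.resize(w[60:360,170:470],(400,400)),cv2.resize(a[150:310,200:360],(400,400))]))
E
```

```text
clock: 9.13
tool_pos: [0.506, 0.2001, 0.3046]
orientation: [0.161, 0.987, 0.002, 0.003]
wrist_force: [0.2, 1.0, -0.7]
gripper_width: 0.0249
clock: 10.13
tool_pos: [0.5853, -0.1742, 0.2993]
orientation: [0.162, 0.987, -0.0, -0.0]
wrist_force: [0.1, -0.3, -1.4]
gripper_width: 0.0251
clock: 10.3
tool_pos: [0.5848, -0.1712, 0.2993]
orientation: [0.162, 0.987, 0.0, -0.001]
wrist_force: [0.3, 0.8, -2.3]
gripper_width: 0.0242
[ 0.58479649 -0.17119309  0.29929501]
```

View pics/p.png

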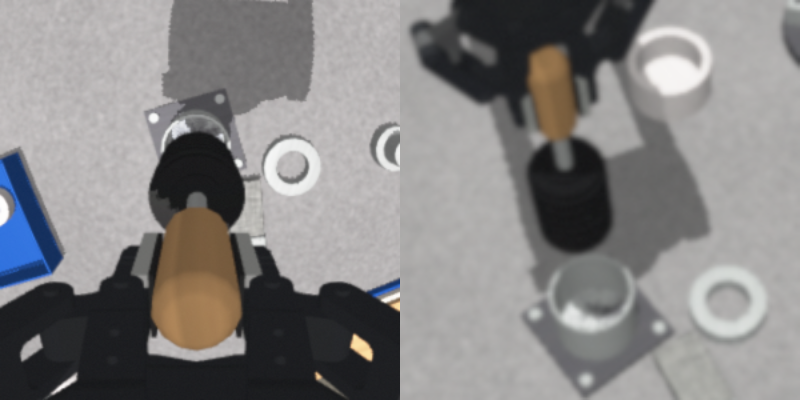

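Both views again show the brush axis running through the pot rim centre (wrist column 197; scene crop about (591,297)). Lowering.

```bash
python3 -m crank '[[[0,0,-0.01],0,0.015],[[0,0,-0.025],0,0.015],[[0,0,-0.025],0,0.015],[[0,0,-0.025],0,0.015],[[0,0,-0.025],0,0.015],[[0,0,-0.018],0,0.015],[[0,0,-0.01],0,0.015],[[0,0,0],0,0.015],[[0,0,0],0,0.015]]'
python3 -m crank '[[[0,0,-0.002],0,0.015],[[0,0,-0.001],0,0.015],[[0,0,0],0,0.015],[[0,0,0],0,0.015]]'
```

```text
clock: 11.15
tool_pos: [0.5852, -0.17, 0.1623]
orientation: [0.16, 0.987, 0.0, -0.0]
wrist_force: [0.3, 0.3, -1.9]
gripper_width: 0.0248
clock: 11.48
tool_pos: [0.5855, -0.1707, 0.16]
orientation: [0.161, 0.987, -0.0, 0.001]
wrist_force: [-0.6, -0.1, -1.2]
gripper_width: 0.0243
```

```bash
python3 -m crank '[[[0,0,-0.002],0,0.015],[[0,0,-0.001],0,0.015],[[0,0,0],0,0.015],[[0,0,0],0,0.015]]'
```

```text
clock: 11.82
tool_pos: [0.5851, -0.1706, 0.1562]
orientation: [0.161, 0.987, 0.0, -0.0]
wrist_force: [-0.2, 0.4, -1.9]
gripper_width: 0.0246
```

```bash
python3 -m crank '[[[0,0,-0.001],0,0.015],[[0,0,0],0,0.015],[[0,0,0],0,0.015]]'
python3 -m crank '[[[0,0,-0.001],0,0.015],[[0,0,0],0,0.015],[[0,0,0],0,0.015]]'
```

```text
clock: 12.07
tool_pos: [0.5854, -0.1707, 0.1555]
orientation: [0.161, 0.987, -0.0, 0.0]
wrist_force: [0.2, -0.1, 3.8]
gripper_width: 0.0248
clock: 12.32
tool_pos: [0.5859, -0.1708, 0.1555]
orientation: [0.161, 0.987, -0.0, 0.001]
wrist_force: [-1.7, 0.7, 16.0]
gripper_width: 0.0247
```

Foot contact comes at TCP 0.1555, which confirms the brush offset (no slip). Release and retreat.

```bash
python3 -m crank '[[[0,0,0.001],0,0.015],[[0,0,0],0,0.03],[[0,0,0],0,0.05],[[0,0,0],0,0.085],[[0,0,0],0,0.085],[[0,0,0],0,0.085],[[0,0,0],0,0.085],[[0,0,0],0,0.085],[[0,0,0],0,0.085]]'
python3 -m crank '[[[0,0,0.015],0,0.085],[[0,0,0.03],0,0.085],[[0,0,0.03],0,0.085],[[0,0,0.03],0,0.085],[[0,0,0.03],0,0.085],[[0,0,0.03],0,0.085],[[0,0,0],0,0.085],[[0,0,0],0,0.085],[[0,0,0],0,0.085]]'
python3 - <<'E'
from h import *
a=read_camera("scene");b=read_camera("top");s=read_state();print(s["gripper_width"],s["wrist_force"])
cv2.imwrite("pics/f.png",np.hstack([cv2.resize(a[110:310,220:420],(400,400)),cv2.resize(b[70:270,270:470],(400,400))]))
E
```

```text
clock: 13.07
tool_pos: [0.5851, -0.1706, 0.1552]
orientation: [0.161, 0.987, 0.0, -0.0]
wrist_force: [-0.8, 0.1, -0.1]
gripper_width: 0.0857
clock: 13.82
tool_pos: [0.5848, -0.1705, 0.3198]
orientation: [0.161, 0.987, 0.0, -0.0]
wrist_force: [0.2, -0.1, -0.7]
gripper_width: 0.0844
0.0851951828895225 [-0.63955504 -0.18693744  0.22616622]
```

View pics/f.png

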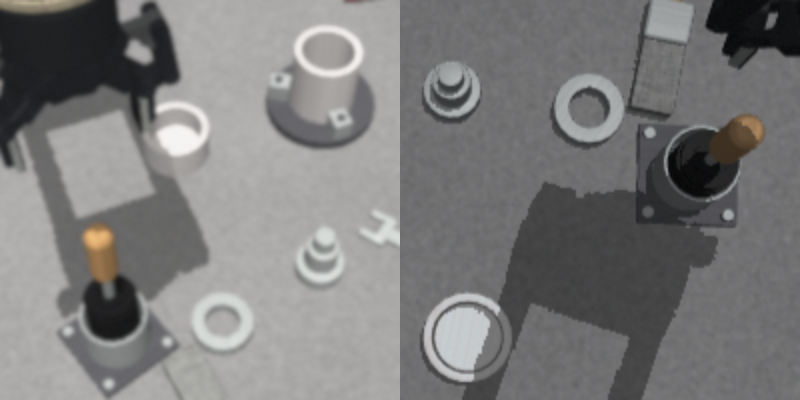

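The brush stands upright in its pot: handle end at about (98,238) in the scene crop and (745,130) in the top crop, the same places as at the start. The short cup is unmoved and the gripper is clear.

```bash
python3 -c "
from station import *
print(finish_job())"
```

```text
the job is handed in; nothing more can be done
None
```

I took the brush from its pot, scrubbed the housing bore down, up and down again, and stood the brush back in the pot and let go. The job was handed in at about 14 s of the 58 s allowed; no verdict came back.

- **Scrub strokes:** by the TCP readings and the brush offset, the foot came within about 1 mm of the bore floor both times. Between the two it was drawn up about 49 mm. I felt no contact in the bore, so those depths rest on the offset. The later contact with the pot floor, at TCP z 0.1555 against 0.1561 when gripped, showed the offset had not shifted.
- **Last checks:** the final pictures show the brush upright in the pot where it started, the short cup in place, and the open gripper about 110 mm above the handle. The force readings after release were near zero. The largest force I read was 16 N, when the brush touched the pot floor.
- **Disagreements:** the single-view position estimates differed by up to about 8 mm, the most for the housing from the far wrist view. The handle and pot rim heights also came out low in some view pairs, by up to 27 mm (handle) and 22 mm (pot rim, from the first rough picks). Close-up views before each insertion showed the brush on axis.

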